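Jack up the prayer wheel bed and hold it

ROBOT

A 7-joint arm with a two-finger parallel gripper is mounted at the origin on the work surface. World frame = base frame: x ahead of the robot, y to its left, z up, the work surface at z = 0. Lengths are in m, angles in rad, forces in N, time in s.
With the tool pointing down it reaches from about 0.4 to 0.9 m from the base axis. Payload 5.5 kg.
Tool frame: the origin (TCP) lies at the very end of the fingers, on their centre line; the grasp point (between the pads) lies 19 mm behind it (arm.hold_point_z is the distance from the TCP to the grasp point, in m); z points along the fingers, y is the line along which they close (so a half turn about z gives the same grasp; the last joint's range is limited). The gripper opens to 92 mm and grips with 3 to 60 N. Pads are 19 mm wide; open, the fingers measure 130 mm over their backs; the gripper's body (75 mm by 190 mm) begins 47 mm behind the grasp point.
Start: joints at [-0.871, 0.501, -0.427, 1.55, 0.221, 1.138, -0.21], TCP at [0.275, 0.589, 0.227] pointing down, gripper open.
Joint ranges: [-2.88, 2.88], [-0.31, 2.03], [-1.54, 1.56], [0.2, 2.42], [-1.41, 4.55], [0.19, 2.02], [-2.57, 2.57]. Speed limits (rad/s): [2.57, 2.57, 3.14, 3.14, 3.14, 3.14, 3.14].

INTERFACE

Orientations are given as a unit quaternion [x, y, z, w].
In Python, from workcell import arm, cams gives the robot as it stands.
- The arm moves only by the tool arm_command, never from a script. Its argument "steps" is a list of rows, each a list of 5 numbers: the opening, from 0 (shut) to 1 (fully open), then the shift along the tool's x, y, z scaled (see below), then the turn about the tool's z scaled (see below). In form: [[hand, x, y, z, twist], ...]. A call has exactly 10 rows; each row is the pose to reach, as a shift and turn from the pose commanded when the call began, along the tool's axes at that moment; what a row does not reach only later rows make up. The controller multiplies each number of a shift by 200 mm and each number of a turn by 45 degrees. A row lasts 1/8 s, in which the tool goes at most 62.5 mm and 10.7 degrees, less where a joint would pass 70% of its speed; a pose out of reach is approached as far as the arm can. A call with a number of a shift or a turn outside -1 to 1 is refused whole. A call with a gripper value outside its range is refused whole. The fingers move at their own pace and stop on an object; "newtons" is the grip in N (left out, the last holds). Time passes only in rows, so rows that repeat a pose let the fingers close, or fill a call up. It gives the time, the measured TCP pose, the force, the opening and the grip force at its end, in the units of the state.
- arm.sense(): the state, without advancing time (a new reading comes with each control period).
- cams.capture(name): name is "scene" or "side" or "wrist"; returns a dict with "image" (400x640x3 uint8, blue, green, red), "fov_y" (degrees; the focal length in pixels is half the picture's height over the tangent of half this angle, whatever the lens; pixels are square), "cx", "cy" (the principal point, pixels), "R" (3x3) and "t" (3): a world point X has camera coordinates R X + t. Camera axes: x right, y down, z forward; pixel columns grow to the right and rows downward; lengths in m; the calibration is good to about 2 mm. A picture is of the moment at which its call begins. There is no depth.
- arm.job_done(): hands the job in; it is judged then, once.
The state is a dict: "clock": time; "joint_pos": joint angles; "joint_vel": joint speeds; "joint_efforts": joint torques, N m; "tool_pos": TCP position; "ee_rot": TCP orientation; "force": force on the tool from outside, world axes, zero at the start; "torque": the same for the moment, N m; "gripper_width": opening from 0.0 (shut) to 1.0 (fully open); "grasp_force": force on a finger pad.
Only numpy, scipy, OpenCV 4.12 (cv2) and the standard library are available. Lean on these libraries where they do the work, as an engineer would, in place of code of your own. Each camera call takes 0.05 s, during which the arm holds its last target. There are 200 camera calls.

TASK

Set the little blue lever jack flat on the bench with its round brass saddle centred under the lift pad below the red clamp of the wheel bed, keeping the jack's handle up while you place it. Then push the walnut handle all the way down so that the saddle lifts the bed, and finish while still holding the handle down, with the bed raised on the jack. Leave the bell, the green cup and the brass collar where they are.

Things in the scene. Friction and masses are not known exactly. Their poses are not given: they have to be found in the camera images.
- jack_lug (a point): Centre of the jack's upright steel carrying lug, where to take hold of the jack: 14 mm thick (jack y), 36 mm long (jack x), this point 55 mm and its top 78 mm above the bench. The loose blue jack (0.83 kg) can be slid or carried. Its x runs from lug to saddle, z up; the handle is on the -x side. Base plate 14 mm high, 70 mm wide, from x = -165 to +150 mm of the lug.
- saddle: Round flat brass saddle of the jack, 40 mm in diameter; this point is the centre of its top face. 120 mm ahead of the lug (jack +x), top 53 mm above the bench with the handle up; rises 7 mm per 0.1 rad of handle travel, 35 mm in all, and sinks again when the handle is let up. Axes as the jack's.
- walnut_grip: Centre of the walnut grip on the pump handle, 105 mm from the handle's hinge: a rounded bar 70 mm long (x, pointing at the hinge), 28 mm wide (y, as the jack's) and 24 mm high. Handle up: slopes 0.55 rad above level, centre 110 mm above the bench; fully down: slopes 0.05 rad, centre 60 mm above the bench. Pinch it across its width or push it from above.
- handle_hinge (a point): Hinge of the pump handle on the jack, 40 mm behind the lug (jack -x), 55 mm above the bench; hinge axis along the jack's y. Axes as the jack's.
- jack_handle (a joint): Angle of the pump handle, rad: 0 = up (a spring holds it there), 0.5 = fully down on its stop. Pushing at the grip takes 1 to 2 N at first, 8 to 14 N with the bed's weight on it; it springs back up when let go.
- lift_pad: Lowest point of the lift pad, a 20 mm ball foot under the red clamp (66 x 32 mm, seen from above, directly over the pad, top 98 mm above the bench) on the bed's plank. Start height 65 mm, 12 mm above the lowered saddle. The clamp is fast on the plank, elsewhere each time. y: along the plank toward its hinge, z up, x level across the plank, away from the robot.
- bed (a joint): Tilt of the wheel bed, rad: 0 = on its rest, about 0.10 to 0.135 with the jack fully up. A plank 50 mm wide, underside 78 mm above the bench, carrying a brass drum 84 mm in diameter (top 180 mm up, from 27 mm or more beyond the pad toward the hinge). Hinge 170 to 230 mm from the pad; rest post at the free end, 87 mm or more from the pad. Open below from the robot's side.
- bell_mid (a point): Bystander: tarnished brass bell standing upright, 72 mm in diameter, 88 mm high; its centre.
- cup_mid (a point): Bystander: green glazed bearing cup, 64 mm in diameter, 45 mm high; its centre.
- collar_mid (a point): Bystander: heavy brass base collar, ring 84 mm in diameter, 28 mm high; its centre.

How it is judged:
By the outcome, as a careful person would: the job done as asked, in the order asked, and still so for the second after the job is handed in, while the arm keeps its last pose, push and grip.
It also fails if it takes over 54 s, if anything falls off the work surface, if the arm or the gripper's body presses on something with over 40 N, if the wrist force passes 120 N, or if a joint passes its speed limit or range.

## Working session

There is one attempt and no reset: what is moved stays moved. The work goes in short steps, Python scripts to look and compute and a tool call to move; the robot and the scene stay as the last step left them, time stands still between calls to the robot, and variables do not carry over. Pictures are saved under pics/ and viewed, at most 13 in all, crops included, and the job is handed in when it is done.

Besides the shell and the picture viewer there is one more tool, called after "Request:" in YAML: its name, and indented under it one key for each argument. arm_command: Moves the arm, as the interface text tells. Shifts and turns lie within -1 to 1; 1 stands for 200 mm of shift or 45 degrees of turn. Its arguments: {"type":"object","properties":{"steps":{"type":"array"},"newtons":{"type":"number"}},"required":["steps"]}

```bash
ls; mkdir -p pics
cat > h.py <<'E'
import numpy as np, cv2
from workcell import arm, cams
from scipy.spatial.transform import Rotation as Ro
def ray(c,uv):
    h=c["image"].shape[0]; f=h/2/np.tan(np.radians(c["fov_y"])/2)
    d=np.array([(uv[0]-c["cx"])/f,(uv[1]-c["cy"])/f,1.]); R=np.array(c["R"]); return -R.T@np.array(c["t"]), R.T@d
def onz(c,uv,z):
    o,d=ray(c,uv); return o+d*(z-o[2])/d[2]
def proj(c,X):
    h=c["image"].shape[0]; f=h/2/np.tan(np.radians(c["fov_y"])/2)
    p=np.array(c["R"])@np.array(X)+np.array(c["t"]); return p[:2]/p[2]*f+[c["cx"],c["cy"]]
E
python3 - <<'E'
from h import *
for n in ["scene","side"]:
    c=cams.capture(n); cv2.imwrite(f"pics/{n}0.png",c["image"]); print(n,c["fov_y"],c["cx"],c["cy"],-np.array(c["R"]).T@c["t"])
s=arm.sense(); print(s["tool_pos"],s["ee_rot"],Ro.from_quat(s["ee_rot"]).as_matrix().round(3))
E
```

```text
pics
scene 52.315062176303414 315.13642602410823 201.16418025528006 [ 1.19000781 -0.43924219  0.98669996]
side 55.48212818495502 320.6112220220739 190.29693181185652 [ 0.08565114 -0.5706541   0.71012599]
[0.2747658  0.58838301 0.22578079] [ 2.16653272e-01  9.76248230e-01 -8.39831408e-04 -2.16709708e-04] [[-0.906  0.423 -0.001]
 [ 0.423  0.906 -0.002]
 [ 0.    -0.002 -1.   ]]
```

View pics/scene0.png

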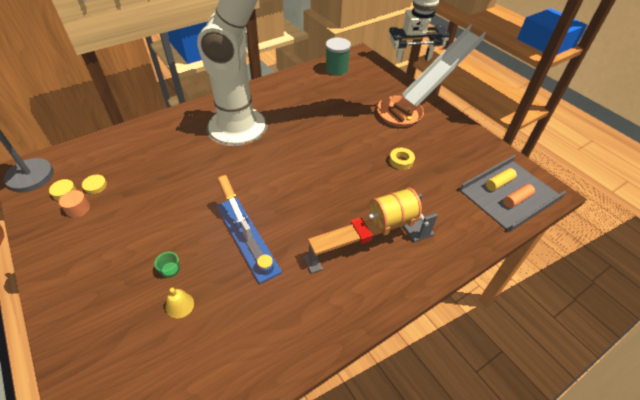

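View pics/side0.png

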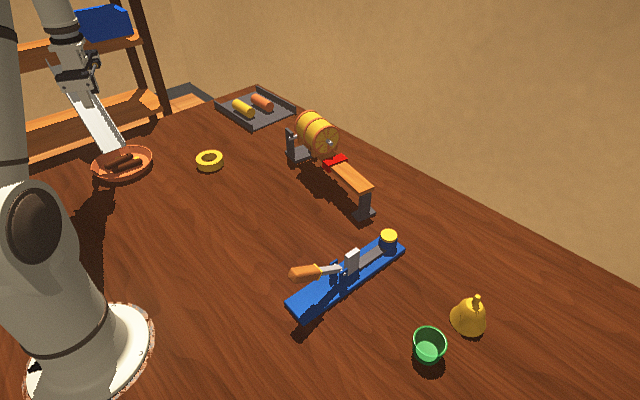

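The scene view shows the grip near (227,188), the lug near (237,210), the saddle (264,263) and the red clamp (362,231). In the side view the saddle is at (388,236), the lug at (352,262) and the clamp at (335,160). I'll measure these with colour masks.

```bash
cat > m.py <<'E'
from h import *
def blobs(c,lo,hi,box):
    hsv=cv2.cvtColor(c["image"],cv2.COLOR_BGR2HSV); m=cv2.inRange(hsv,lo,hi)
    k=np.zeros_like(m); x0,y0,x1,y1=box; k[y0:y1,x0:x1]=m[y0:y1,x0:x1]
    n,l,s,ce=cv2.connectedComponentsWithStats(k); i=1+np.argmax(s[1:,4]); ys,xs=np.where(l==i)
    return s[i],ce[i],np.c_[xs,ys]
E
python3 - <<'E'
from m import *
P={"scene":{"red":((0,200,120),(6,255,255),(340,210,385,250)),"sad":((22,120,120),(32,255,255),(250,250,280,275)),"blue":((105,130,50),(125,255,255),(200,190,290,285)),"grip":((8,130,120),(20,255,255),(215,170,240,203)),
"lug":((0,0,120),(180,60,255),(225,195,255,232)),"cup":((55,100,60),(85,255,255),(150,245,185,280)),"bell":((20,120,80),(32,255,255),(160,280,200,320)),"plank":((8,130,120),(20,255,255),(305,215,375,256)),"collar":((22,120,80),(32,255,255),(385,145,420,172))},
"side":{"red":((0,200,120),(6,255,255),(315,145,355,175)),"sad":((22,120,120),(32,255,255),(375,225,402,250)),"blue":((105,130,50),(125,255,255),(280,225,410,325)),"grip":((8,130,120),(20,255,255),(280,258,322,285)),
"lug":((0,0,120),(180,60,255),(342,244,364,280)),"plank":((8,130,120),(20,255,255),(320,155,380,195))}}
Z={"red":.098,"sad":.053,"blue":.014,"grip":.112,"lug":.07,"cup":.03,"bell":.03,"plank":.09,"collar":.028}
for n in P:
    c=cams.capture(n)
    for k,(lo,hi,b) in P[n].items():
        try:
            s,ce,xy=blobs(c,lo,hi,b)
            r=cv2.minAreaRect(xy.astype(np.float32))
            print(n,k,s,ce.round(1),onz(c,ce,Z[k]).round(3))
            if k in("blue","red","plank"):
                print("   corners",[onz(c,p,Z[k]).round(3)[:2].tolist() for p in cv2.boxPoints(r)])
        except Exception as e: print(n,k,e)
E
```

```text
scene red [351 218  22  25 264] [361.9 229.8] [0.707 0.044 0.098]
   corners [[0.665, 0.037], [0.665, 0.075], [0.744, 0.054], [0.743, 0.018]]
scene sad [258 255  14  12 135] [264.5 260.7] [ 0.623 -0.216  0.053]
scene blue [256 261  24  21 150] [269.1 273. ] [ 0.641 -0.215  0.014]
   corners [[0.622, -0.249], [0.615, -0.185], [0.653, -0.185], [0.659, -0.248]]
scene grip [215 170  25  33 725] [226.4 184.2] [ 0.366 -0.198  0.112]
scene lug [225 197  26  35 254] [238.8 214.2] [ 0.455 -0.207  0.07 ]
scene cup [155 252  24  25 395] [166.4 264.7] [ 0.477 -0.441  0.03 ]
scene bell [166 288  28  30 637] [178.5 303.3] [ 0.604 -0.455  0.03 ]
scene plank [ 305  215   64   40 1791] [329.8 231.5] [ 0.66 -0.03  0.09]
   corners [[0.574, -0.056], [0.67, 0.095], [0.774, 0.013], [0.685, -0.126]]
scene collar [391 148  24  17 212] [402.3 155.9] [0.49  0.395 0.028]
side red [323 153  25  13 151] [334.9 159.1] [0.698 0.047 0.098]
   corners [[0.672, 0.069], [0.745, 0.056], [0.726, 0.027], [0.655, 0.04]]
side sad [381 229  16  12 152] [388.5 234.4] [ 0.622 -0.215  0.053]
side blue [ 284  240  121   85 2069] [330.1 289.3] [ 0.433 -0.214  0.014]
   corners [[0.339, -0.168], [0.675, -0.181], [0.639, -0.264], [0.329, -0.239]]
side grip [280 258  42  27 775] [297.4 269.6] [ 0.369 -0.187  0.112]
side lug [345 247  15  12  72] [352.  252.5] [ 0.507 -0.205  0.07 ]
side plank [ 331  155   49   40 1352] [360.6 172. ] [ 0.715 -0.035  0.09 ]
   corners [[0.712, 0.077], [0.813, -0.016], [0.682, -0.129], [0.593, -0.047]]
```

Run:
```python
import cv2,numpy as np
a=cv2.imread("pics/scene0.png")[165:290,200:450]; b=cv2.imread("pics/side0.png")[100:330,270:480]
a=cv2.resize(a,(800,400),interpolation=cv2.INTER_CUBIC)
cv2.imwrite("pics/crop1.png",a)
```

```text
(no output)
```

View pics/crop1.png

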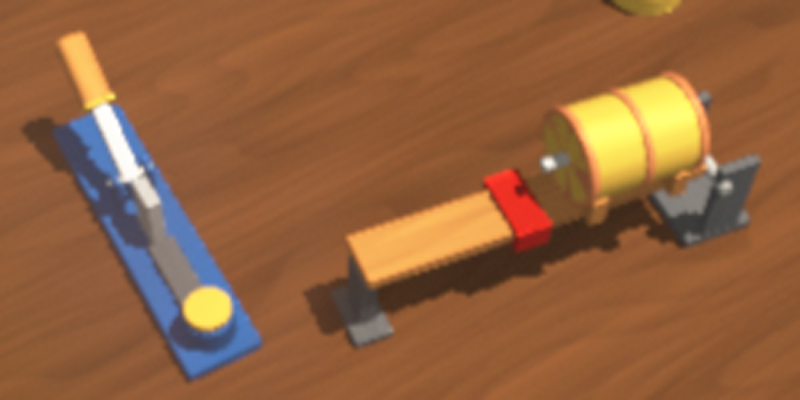

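The crop gives plate corners at scene px (218,205), (239,196), (260,283) and (281,272). The plank's free end is at (309,239)-(316,254). The clamp's top face spans about (352,221)-(372,237).

Run:
```python
from h import *
c=cams.capture("scene")
q=lambda u,v,z:onz(c,(200+u/3.2,165+v/3.2),z).round(3)[:2]
for n,z,l in [("plate",.014,[(57,128),(125,100),(192,378),(260,343)]),("plank",.09,[(348,237),(370,285),(487,195),(512,238)]),("clamp",.098,[(485,180),(518,170),(550,232),(517,240)]),("post",.0,[(332,292),(375,275),(355,345),(392,330)]),("hinge",0,[(650,195),(690,242),(748,225)]),("drumfront",.14,[(548,163)])]:
    print(n,[q(*p,z).tolist() for p in l])
```

```text
plate [[0.341, -0.231], [0.344, -0.159], [0.656, -0.251], [0.657, -0.186]]
plank [[0.65, -0.092], [0.7, -0.103], [0.677, 0.034], [0.725, 0.024]]
clamp [[0.668, 0.038], [0.674, 0.069], [0.742, 0.051], [0.733, 0.022]]
post [[0.639, -0.102], [0.644, -0.059], [0.696, -0.114], [0.701, -0.078]]
hinge [[0.71, 0.212], [0.772, 0.207], [0.786, 0.267]]
drumfront [[0.706, 0.07]]
```

Request:
arm_command:
  steps:
    - [1,-0.09,-0.1,0,0]
    - [1,-0.18,-0.2,0,0]
    - [1,-0.27,-0.3,0,0]
    - [1,-0.36,-0.4,0,0]
    - [1,-0.45,-0.5,0,0]
    - [1,-0.54,-0.6,0,0]
    - [1,-0.63,-0.7,0,0]
    - [1,-0.72,-0.8,0,0]
    - [1,-0.81,-0.9,0,0]
    - [1,-0.9,-1.0,0,0]

```text
clock: 1.5
tool_pos: [0.3536, 0.3307, 0.2268]
ee_rot: [0.217, 0.976, 0.0, 0.0]
force: [0.5, -0.3, 0.4]
gripper_width: 1.002
grasp_force: 0.0
```

Request:
arm_command:
  steps:
    - [1,-0.09,-0.1,0,0]
    - [1,-0.18,-0.2,0,0]
    - [1,-0.27,-0.3,0,0]
    - [1,-0.36,-0.4,0,0]
    - [1,-0.45,-0.5,0,0]
    - [1,-0.54,-0.6,0,0]
    - [1,-0.63,-0.7,0,0]
    - [1,-0.72,-0.8,0,0]
    - [1,-0.81,-0.9,0,0]
    - [1,-0.9,-1.0,0,0]

```text
clock: 2.75
tool_pos: [0.4321, 0.0735, 0.2268]
ee_rot: [0.217, 0.976, 0.0, 0.0]
force: [-0.6, 1.1, -0.6]
gripper_width: 0.997
grasp_force: 0.0
```

Request:
arm_command:
  steps:
    - [1,-0.09,-0.1,0,0]
    - [1,-0.18,-0.2,0,-0.06]
    - [1,-0.27,-0.3,0,-0.12]
    - [1,-0.36,-0.4,0,-0.18]
    - [1,-0.45,-0.5,0,-0.24]
    - [1,-0.54,-0.6,0,-0.3]
    - [1,-0.63,-0.7,0,-0.36]
    - [1,-0.72,-0.8,0,-0.4]
    - [1,-0.81,-0.9,0,-0.44]
    - [1,-0.9,-1.0,0,-0.46]

```text
clock: 4.0
tool_pos: [0.5106, -0.1838, 0.2267]
ee_rot: [0.037, 0.999, 0.0, 0.0]
force: [0.9, 0.0, 0.3]
gripper_width: 0.998
grasp_force: 0.0
```

Run:
```python
from h import *
s=arm.sense(); M=Ro.from_quat(s["ee_rot"]).as_matrix(); print(s["clock"],s["tool_pos"],M.round(3),s["joint_pos"],s["force"])
print("to lug (scaled)",(M.T@(np.array([.503,-.2065,.1])-s["tool_pos"])/.2).round(3))
c=cams.capture("wrist"); cv2.imwrite("pics/w1.png",c["image"])
for n,z,l in [("lug",.078,(.503,-.2065)),("saddle",.053,(.622,-.2155))]: print(n,proj(c,(*l,z)))
```

```text
4.0 [ 0.51064516 -0.1838027   0.2266983 ] [[-0.997  0.074  0.   ]
 [ 0.074  0.997  0.   ]
 [-0.     0.    -1.   ]] [ 0.27275722  0.2772221   0.02784554  1.83503474 -0.0090493   1.02946699
  1.80045845] [0.89480013 0.00471142 0.29569194]
to lug (scaled) [ 0.03  -0.116  0.633]
lug [302.51990319 175.09100715]
saddle [305.86759451 258.55813159]
```

View pics/w1.png

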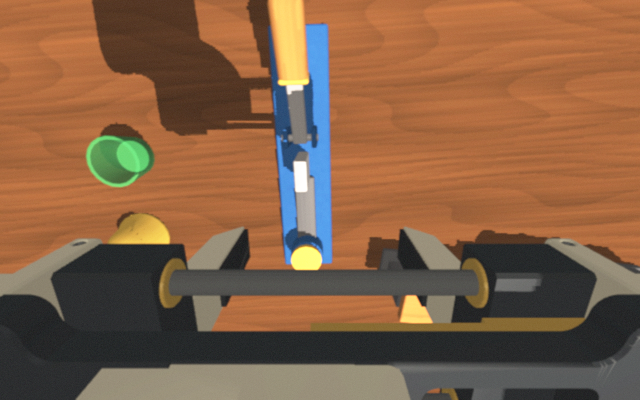

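The wrist view shows the lug top at (300,173) and the saddle at (306,258). Both lie within 2 px of my projections, so I'll go down and grasp.

Request:
arm_command:
  steps:
    - [1,0.02,-0.06,0.05,0]
    - [1,0.04,-0.12,0.15,0]
    - [1,0.04,-0.12,0.3,0]
    - [1,0.04,-0.12,0.45,0]
    - [1,0.04,-0.12,0.6,0]
    - [1,0.04,-0.12,0.72,0]
    - [1,0.04,-0.12,0.82,0]
    - [1,0.04,-0.12,0.9,0]
    - [1,0.04,-0.12,0.95,0]
    - [1,0.04,-0.12,0.95,0]

```text
clock: 5.3
tool_pos: [0.5001, -0.2062, 0.0361]
ee_rot: [0.038, 0.999, 0.0, -0.001]
force: [0.6, -0.1, 0.3]
gripper_width: 1.002
grasp_force: 0.0
```

Request:
arm_command:
  steps:
    - [0.5,0,0,0,0]
    - [0.3,0,0,0,0]
    - [0.1,0,0,0,0]
    - [0,0,0,0,0]
    - [0,0,0,0,0]
    - [0,0,0,0,0]
    - [0,0,0,0,0]
    - [0,0,0,0,0]
    - [0,0,0,0,0]
    - [0,0,0,0,0]
  newtons: 45

```text
clock: 6.55
tool_pos: [0.5005, -0.2071, 0.0367]
ee_rot: [0.038, 0.999, -0.0, -0.0]
force: [-0.6, -2.9, -0.3]
gripper_width: 0.151
grasp_force: 44.8
```

Request:
arm_command:
  steps:
    - [0,0,0,-0.02,0]
    - [0,0,0,-0.04,0]
    - [0,0.02,0,-0.06,0]
    - [0,0.06,0,-0.06,0]
    - [0,0.12,0,-0.06,0]
    - [0,0.18,0,-0.06,0]
    - [0,0.24,0,-0.06,0]
    - [0,0.3,0,-0.06,0]
    - [0,0.34,0,-0.06,0]
    - [0,0.36,0,-0.06,0]

```text
clock: 7.8
tool_pos: [0.4284, -0.201, 0.0488]
ee_rot: [0.038, 0.999, 0.0, -0.0]
force: [0.0, -0.6, -8.3]
gripper_width: 0.152
grasp_force: 44.8
```

Request:
arm_command:
  steps:
    - [0,0,0.05,0,0]
    - [0,0,0.13,0,0.02]
    - [0,0,0.24,0,0.04]
    - [0,0,0.36,0,0.06]
    - [0,0,0.48,0,0.08]
    - [0,0,0.6,0,0.1]
    - [0,0,0.72,0,0.12]
    - [0,0,0.84,0,0.14]
    - [0,0,0.95,0,0.16]
    - [0,0,1.0,0,0.17]

```text
clock: 9.05
tool_pos: [0.4445, 0.0008, 0.0489]
ee_rot: [0.103, 0.995, 0.0, 0.0]
force: [-0.0, -0.5, -8.0]
gripper_width: 0.15
grasp_force: 44.8
```

Run:
```python
from h import *
s=arm.sense(); M=Ro.from_quat(s["ee_rot"]).as_matrix(); print(s["clock"],s["tool_pos"],M.round(3),s["gripper_width"],s["force"],s["torque"])
print("to lug target (scaled)",(M.T@(np.array([.586,.071,.0365])-s["tool_pos"])/.2).round(3))
c=cams.capture("side"); cv2.imwrite("pics/s2.png",c["image"])
c=cams.capture("wrist"); cv2.imwrite("pics/w2.png",c["image"])
```

```text
9.05 [0.44452059 0.0007824  0.0488512 ] [[-0.979  0.205  0.001]
 [ 0.205  0.979  0.001]
 [-0.001  0.001 -1.   ]] 0.1501431827723492 [-0.02285115 -0.48309038 -8.01233327] [-0.01618312  0.00920453  0.00369868]
to lug target (scaled) [-0.62   0.488  0.063]
```

View pics/s2.png

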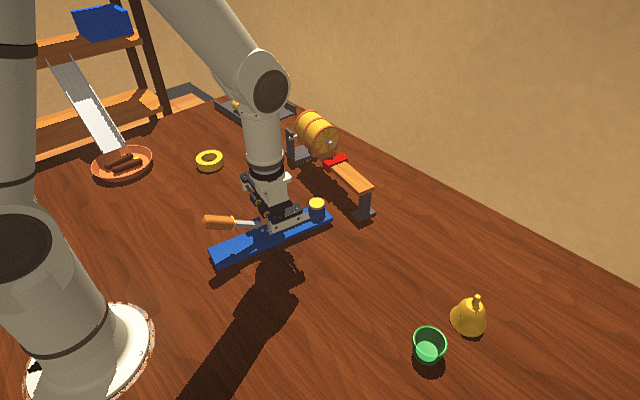

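The side view shows the jack carried level with its handle up, and the saddle at (317,203). I'll measure the saddle relative to the tool, then go in.

Run:
```python
from m import *
s=arm.sense(); M=Ro.from_quat(s["ee_rot"]).as_matrix()
for n,g in [("side",(317,203)),("scene",None)]:
    c=cams.capture(n)
    if g is None: g=proj(c,(.562,-.024,.065)).astype(int)
    b,ce,xy=blobs(c,(22,120,120),(32,255,255),(g[0]-14,g[1]-14,g[0]+14,g[1]+14))
    top=onz(c,ce,.0652)
    # visible silhouettes in pixel of 20mm-radius top for check
    print(n,g,b,ce.round(1),top.round(4),"rel tool mm",(M.T@(top-s["tool_pos"])*1e3).round(1))
    if n=="side":
        r=blobs(c,(0,200,120),(6,255,255),(315,145,355,175)); p=cv2.boxPoints(cv2.minAreaRect(r[2].astype(np.float32)));print("red",r[0],r[1])
c=cams.capture("scene"); cv2.imwrite("pics/sc2.png",cv2.resize(c["image"][170:280,250:410],(800,550),interpolation=cv2.INTER_CUBIC))
```

```text
side (317, 203) [309 198  15  10 118] [316.2 202.5] [ 0.5631 -0.025   0.0652] rel tool mm [-121.3   -0.2  -16.3]
red [323 153  25  13 152] [334.90131579 159.09868421]
scene [312 213] [306 210  13  10 106] [311.8 214.3] [ 0.5653 -0.0272  0.0652] rel tool mm [-123.9   -1.9  -16.3]
```

View pics/sc2.png

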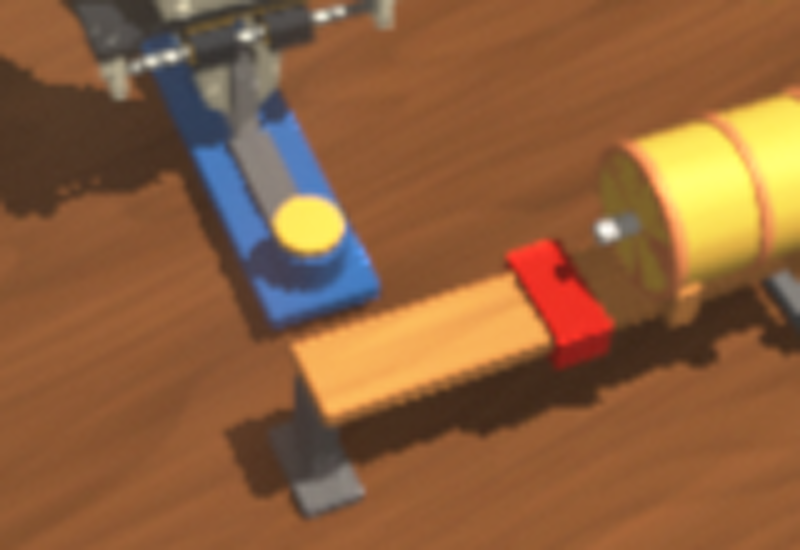

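The scene crop shows the clamp's top corners at crop px (507,260), (552,240), (612,325) and (556,345), and the saddle at (308,225).

Run:
```python
from m import *
s=arm.sense(); M=Ro.from_quat(s["ee_rot"]).as_matrix(); print(s["tool_pos"])
c=cams.capture("scene")
P=np.array([onz(c,(250+u/5-.4,170+v/5-.4),.098) for u,v in [(507,260),(552,240),(612,325),(556,345)]]); print(P.round(4),P.mean(0))
e=[np.linalg.norm(P[i]-P[i-1]).round(4) for i in range(4)]; print(e)
c=cams.capture("side")
b,ce,xy=blobs(c,(0,200,120),(6,255,255),(315,145,355,175))
I=c["image"][140:185,305:395]; cv2.imwrite("pics/cl.png",cv2.resize(I,(800,400),interpolation=cv2.INTER_CUBIC))
for pad in (P.mean(0),): print("pad",(M.T@(pad-s["tool_pos"])*1e3).round(1), "shift scaled",((M.T@(pad-s["tool_pos"])*1e3-[-122.5,-1,0])/200).round(3))
print([proj(c,p).round(1) for p in P])
```

```text
[ 0.44389678 -0.00249979  0.04870341]
[[0.6678 0.0356 0.098 ]
 [0.6699 0.0653 0.098 ]
 [0.7343 0.0569 0.098 ]
 [0.7285 0.0233 0.098 ]] [0.70012877 0.04527141 0.098     ]
[np.float64(0.062), np.float64(0.0298), np.float64(0.0649), np.float64(0.0341)]
pad [-240.7  100.   -49.3] shift scaled [-0.591  0.505 -0.247]
[array([329.8, 165.3]), array([323. , 160.4]), array([341.6, 152.7]), array([348.6, 158.5])]
```

View pics/cl.png

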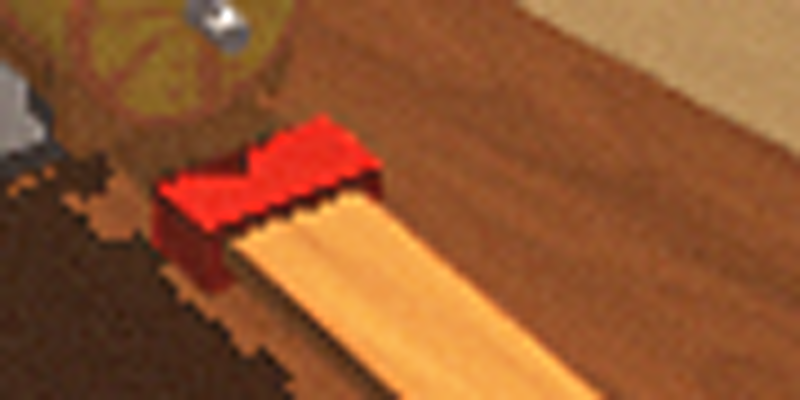

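Request:
arm_command:
  steps:
    - [0,0,0.04,0,0]
    - [0,0,0.1,0.01,0]
    - [0,0,0.17,0.02,0]
    - [0,0,0.24,0.03,0]
    - [0,0,0.31,0.04,0]
    - [0,0,0.38,0.04,0]
    - [0,0,0.44,0.04,0]
    - [0,0,0.48,0.04,0]
    - [0,0,0.495,0.04,0]
    - [0,0,0.495,0.04,0]

```text
clock: 10.65
tool_pos: [0.4644, 0.0951, 0.0407]
ee_rot: [0.104, 0.995, -0.0, -0.0]
force: [0.6, -0.2, -8.1]
gripper_width: 0.148
grasp_force: 44.8
```

Run:
```python
from m import *
cams.capture("wrist");cams.capture("wrist")
s=arm.sense(); M=Ro.from_quat(s["ee_rot"]).as_matrix(); print(s["clock"],s["tool_pos"],s["force"]); T=[]
z=.053+s["tool_pos"][2]-.0365
for n in ("side","scene"):
    c=cams.capture(n); g=proj(c,s["tool_pos"]*np.array([1,1,0])+M@[-.121,0,0]+[0,0,z]).astype(int)
    b,ce,xy=blobs(c,(22,120,120),(32,255,255),(g[0]-14,g[1]-14,g[0]+14,g[1]+14))
    T.append(onz(c,ce,z)); print(n,b,T[-1].round(4))
t=np.mean(T,0); print("rel",(M.T@(t-s["tool_pos"])*1e3).round(1),"go scaled",(M.T@(np.array([.7,.0454,0])-t)/.2).round(3))
```

```text
10.75 [0.46429658 0.09461296 0.0406596 ] [-0.80489488 -0.45786147 -7.74248057]
side [292 181  14   9  98] [0.5824 0.0686 0.0572]
scene [336 203  13  10 102] [0.5852 0.0672 0.0572]
rel [-122.4   -1.3  -16.5] go scaled [-0.592  0.011  0.286]
```

Request:
arm_command:
  steps:
    - [0,-0.04,0.008,0,0]
    - [0,-0.1,0.008,0,0]
    - [0,-0.18,0.008,0,0]
    - [0,-0.26,0.008,0,0]
    - [0,-0.34,0.008,0,0]
    - [0,-0.42,0.008,0,0]
    - [0,-0.5,0.008,0,0]
    - [0,-0.56,0.008,0,0]
    - [0,-0.588,0.008,0,0]
    - [0,-0.588,0.008,0,0]

```text
clock: 12.1
tool_pos: [0.5798, 0.0723, 0.0405]
ee_rot: [0.104, 0.995, -0.0, -0.0]
force: [0.1, 0.4, -8.7]
gripper_width: 0.146
grasp_force: 44.8
```

Run:
```python
from m import *
cams.capture("wrist")
s=arm.sense(); M=Ro.from_quat(s["ee_rot"]).as_matrix(); print(s["clock"],s["tool_pos"],s["force"])
t=s["tool_pos"]+M@[-.1222,-.001,0]; print("saddle",t,"err mm",(M.T@(np.array([.7,.0454,0])-t)*1e3).round(1))
c=cams.capture("side"); I=c["image"][130:230,230:400]; cv2.imwrite("pics/s3.png",cv2.resize(I,(800,470),interpolation=cv2.INTER_CUBIC))
```

```text
12.15 [0.579221   0.07251094 0.04042676] [-0.41807732  0.36974772 -8.043025  ]
saddle [0.69855498 0.04618187 0.04028318] err mm [-1.6 -0.5 40.3]
```

View pics/s3.png

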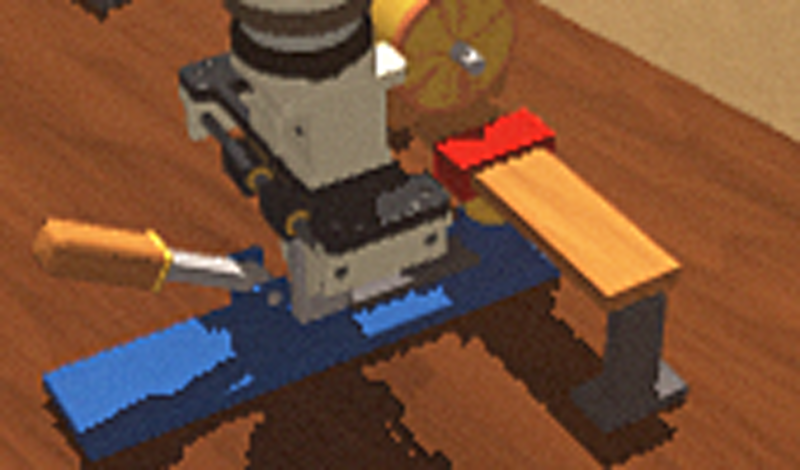

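The side view shows the saddle under the clamp with the handle up and the post clear. I'll lower the jack and release it.

Request:
arm_command:
  steps:
    - [0,-0.007,0,0.006,0]
    - [0,-0.007,0,0.012,0]
    - [0,-0.007,0,0.018,0]
    - [0,-0.007,0,0.021,0]
    - [0,-0.007,0,0.021,0]
    - [0,-0.007,0,0.021,0]
    - [0.5,-0.007,0,0.021,0]
    - [0.6,-0.007,0,0.021,0]
    - [0.6,-0.007,0,0.021,0]
    - [0.6,-0.007,0,0.021,0]

```text
clock: 13.45
tool_pos: [0.5816, 0.0722, 0.0367]
ee_rot: [0.104, 0.995, 0.0, 0.0]
force: [-0.2, -0.8, 0.6]
gripper_width: 0.535
grasp_force: 0.0
```

Request:
arm_command:
  steps:
    - [0.6,0,0,-0.05,0]
    - [0.6,0,0,-0.12,0]
    - [0.6,0,0,-0.22,0]
    - [0.6,0,0,-0.34,0]
    - [0.6,0,0,-0.46,0]
    - [0.5,0.1,0,-0.56,0]
    - [0.3,0.25,0,-0.6,0]
    - [0,0.4,0,-0.6,0]
    - [0,0.55,0,-0.6,0]
    - [0,0.65,0,-0.6,0]

```text
clock: 14.7
tool_pos: [0.453, 0.0995, 0.1577]
ee_rot: [0.104, 0.995, 0.0, 0.001]
force: [0.3, 0.9, 0.3]
gripper_width: 0.112
grasp_force: 0.0
```

Run:
```python
from m import *
c=cams.capture("wrist"); c=cams.capture("wrist"); cv2.imwrite("pics/w4.png",c["image"])
s=arm.sense(); M=Ro.from_quat(s["ee_rot"]).as_matrix(); print(s["clock"],s["tool_pos"],s["force"],s["gripper_width"])
for n in ("side","scene"):
    c=cams.capture(n); g=proj(c,(.4385,.1025,.11)).astype(int)
    try:
        b,ce,xy=blobs(c,(8,130,120),(20,255,255),(g[0]-25,g[1]-25,g[0]+25,g[1]+25)); p=onz(c,ce,.112); print(n,g,b,p.round(3),(M.T@(p-s["tool_pos"])/.2).round(3))
    except Exception as e: print(n,e)
print("nominal",(M.T@(np.array([.4385,.1025,.11])-s["tool_pos"])/.2).round(3))
```

```text
14.8 [0.45243582 0.09965171 0.15745405] [-0.22361036  0.01885023 -0.83680261] 0.035355762280614204
side [244 186] [ 219  161   50   50 1815] [0.431 0.111 0.112] [0.117 0.032 0.227]
scene [324 161] [ 299  136   50   50 1528] [0.445 0.104 0.112] [0.042 0.013 0.227]
nominal [ 0.071 -0.001  0.237]
```

View pics/w4.png

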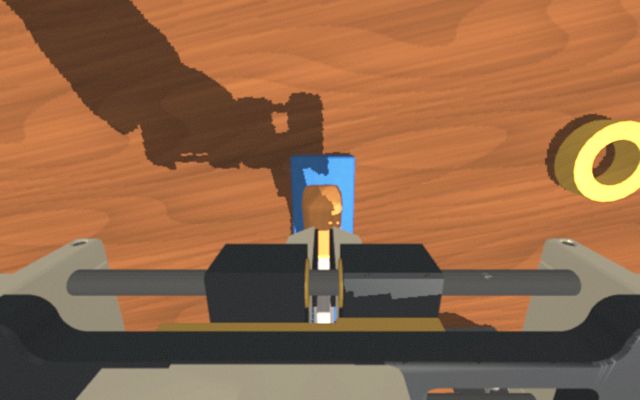

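The wrist view shows the fingers lined up with the handle, with grip and fingers at about column 322. I'll push down along the grip's arc.

Request:
arm_command:
  steps:
    - [0,0,0,0.06,0]
    - [0,0,0,0.12,0]
    - [0,0,0,0.17,0]
    - [0,0.01,0,0.21,0]
    - [0,0.02,0,0.25,0]
    - [0,0.025,0,0.29,0]
    - [0,0.03,0,0.32,0]
    - [0,0.035,0,0.35,0]
    - [0,0.04,0,0.37,0]
    - [0,0.04,0,0.38,0]
  newtons: 20

```text
clock: 16.15
tool_pos: [0.4444, 0.1013, 0.0804]
ee_rot: [0.104, 0.995, -0.0, -0.002]
force: [-6.6, 1.5, 10.9]
gripper_width: 0.006
grasp_force: 5.2
```

Run:
```python
from m import *
c=cams.capture("side"); s=arm.sense(); print(s["clock"],s["tool_pos"],s["force"]); cv2.imwrite("pics/s5.png",cv2.resize(c["image"][100:240,180:400],(800,509),interpolation=cv2.INTER_CUBIC))
```

```text
16.2 [0.4443288  0.10127934 0.08018363] [-4.86689784  0.2316711  10.77981728]
```

View pics/s5.png

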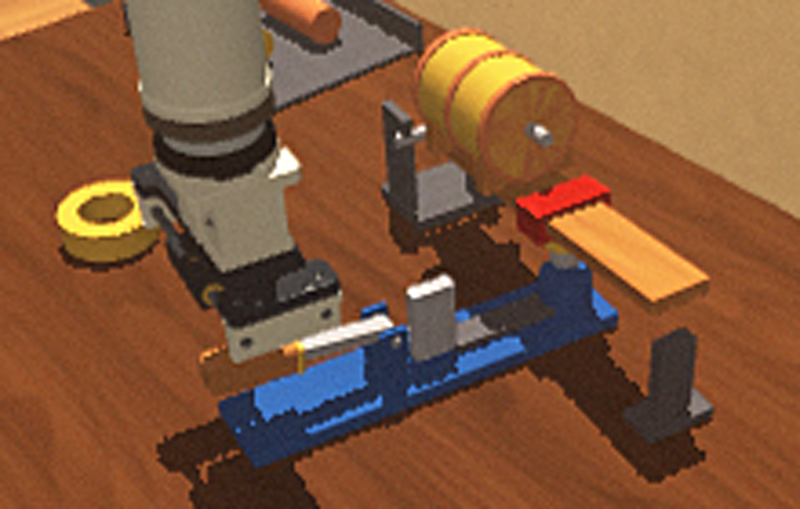

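The view shows the bed lifting off its post. I'll push on to the stop.

Request:
arm_command:
  steps:
    - [0,0,0,0.01,0]
    - [0,0,0,0.02,0]
    - [0,0.003,0,0.03,0]
    - [0,0.005,0,0.035,0]
    - [0,0.005,0,0.04,0]
    - [0,0.005,0,0.045,0]
    - [0,0.005,0,0.05,0]
    - [0,0.005,0,0.05,0]
    - [0,0.005,0,0.05,0]
    - [0,0.005,0,0.05,0]

```text
clock: 17.45
tool_pos: [0.4432, 0.1016, 0.0715]
ee_rot: [0.104, 0.995, -0.0, -0.002]
force: [-10.0, 0.2, 24.3]
gripper_width: 0.008
grasp_force: 11.9
```

Request:
arm_command:
  steps:
    - [0,0.004,0,0,0]
    - [0,0.008,0,0,0]
    - [0,0.01,0,0,0]
    - [0,0.01,0,0,0]
    - [0,0.01,0,0,0]
    - [0,0.01,0,0,0]
    - [0,0.01,0,0,0]
    - [0,0.01,0,0,0]
    - [0,0.01,0,0,0]
    - [0,0.01,0,0,0]

```text
clock: 18.7
tool_pos: [0.4431, 0.1016, 0.0717]
ee_rot: [0.104, 0.995, 0.0, -0.0]
force: [-5.8, -1.8, 20.7]
gripper_width: 0.001
grasp_force: 10.3
```

Run:
```python
from m import *
c=cams.capture("side"); s=arm.sense(); print(s["clock"],s["tool_pos"],s["force"]); cv2.imwrite("pics/s6.png",cv2.resize(c["image"][120:220,190:390],(800,400),interpolation=cv2.INTER_CUBIC))
b,ce,xy=blobs(c,(0,200,120),(6,255,255),(310,130,360,175)); print("red",b,ce); print("expected saddle top",proj(c,(.7,.0454,.088)))
```

```text
18.75 [0.44313416 0.10157811 0.07172996] [-5.12649866 -0.35820316 20.48850925]
red [322 146  25  12 137] [334.00729927 151.75912409]
expected saddle top [335.68149801 162.07429791]
```

View pics/s6.png

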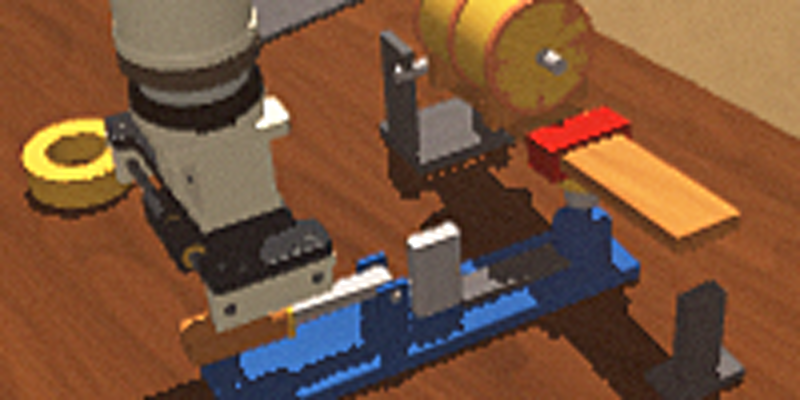

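The bed is raised on the saddle, and the handle is on its stop: its top is at 72 mm, as expected, with a steady 20 N push. I'm handing in.

```bash
python3 -c "
from workcell import arm
print(arm.job_done())"
```

```text
the job is handed in; nothing more can be done
None
```

The jack is flat on the bench under the lift pad, with its saddle within about 2 mm of centre by camera. The arm is holding the handle down on its stop with the bed raised, the bell, cup and collar were not touched, and I handed the job in at about 19 s.

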